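Unclamp a transformer and show its pins to the inspection camera

TASK

The transformer sits clamped in the aluminium test nest: take the square key from its rack, push it fully into the socket of the clamp knob, turn it anticlockwise (seen from above) until the tongue is well clear of the transformer's base, and leave the key standing in the knob. Then draw that transformer up out of the nest and tip it so that its pin side squarely faces the lens of the inspection camera, centred on the lens and about 9 cm in front of it. Finish while holding it still there in the gripper; do not bump the camera or shift the other things on the bench.

Things in the scene. Friction and masses are not known exactly. Their poses are not given: they have to be found in the camera images.
- nest: aluminium block 150 x 90 x 24 mm fixed to the table, origin at the centre of its underside, x along its length, z up. A rectangular pocket 54 x 44 mm, 14 mm deep (floor 10 mm above the table), centred at its x = +30 mm, holds the transformer's base; the clamp knob stands on it at its x = -37 mm
- knob (a joint): captive clamp knob on the nest, rad: at 0 its tongue (6 mm thick, 14 wide, reaching 49 mm from the vertical axis, 1 mm above the transformer's base) points along the nest's +x over that base; grows anticlockwise seen from above; stop at 1.35; clear of the base from about 0.85. Starts at 0 to 0.2; stays where left; friction 0.04 N m
- socket (a point): centre of the mouth of the knob's square recess, at the knob's top, 57 mm above the table; turns with the knob, x towards the tongue's tip, z up. Recess 12.4 mm square, sides along x and y, 18 mm deep, mouth chamfered 2 mm; knob about 38 mm across. The key has 0.28 rad of play each way in it before the knob follows
- key: loose steel key, 110 g: square 10 mm shank 20 mm long with a bevelled tip (sides along its x and y), above it a wing grip 36 (x) by 14 (y) mm, z = 20 to 56 mm. Origin at the centre of the shank's lower end, z up. In the rack its lower end is 11 mm above the table; fully in the knob, its lower end is at 39 mm and its wing's top at 95 mm
- rack: grey plastic block 64 x 64 x 30 mm fixed to the table, with one square hole (12 mm wide, 19 mm deep) in the middle of its top, where the key stands; origin at the centre of its underside
- transformer: the clamped transformer, 50 mm tall, 130 g: pins z 0 to 6 mm, black base 52 (x) x 42 (y) mm at z 6 to 14, dark ferrite core 20 (x) x 42 (y) mm up to z = 50 with a yellow winding 30 x 26 mm. Origin at the centre of its pin side, z from pins to top, x along the nest's x. Sits in the pocket, origin 10 mm above the table; best gripped over the 42 mm across the core's end faces (along y)
- camera: fixed inspection camera on a small stand: base plate 110 x 90 mm, whole thing about 125 mm high; origin under the lens on the table; the lens looks towards its -x and up
- lens: camera head carried by the stand; origin at the centre of the lens's front face, 110 mm above the table; its z axis is the line of sight, pointing out of the lens towards the viewed part, 0.70 rad from vertical; a white ring light 68 mm across lies 10 mm behind the front face
- spare_a: a spare transformer, same shape and size as the clamped one, standing loose on the table; leave it alone; origin under its pins
- spare_b: a spare transformer, same shape and size as the clamped one, standing loose on the table; leave it alone; origin under its pins
- spare_c: a spare transformer, same shape and size as the clamped one, standing loose on the table; leave it alone; origin under its pins
- tape_roll: yellow tape roll lying flat, 76 mm across, 18 mm high; bystander, origin at centre of underside
- screwdriver: screwdriver lying on the table; bystander
- cup: white open plastic cup 68 mm across, 70 mm high; bystander, origin at centre of underside
Mind the look-alikes: they are no part of the job. Leave any orange or pink look-alike of the camera alone.

How it is judged:
On the way, in this order (a step that is already met when the one before it is completed fails the run):
1. the key is pushed into the knob's socket, at least 12 mm deep (horizontal distance between key and socket below 0.006 m and z of key in the frame of socket below -0.012 m and angle between key's own z axis and vertical below 0.3 rad), for 0.2 s.
2. with the key in the socket the knob is turned to at least 0.85 rad (all of step 1 and value of joint knob above 0.85 rad), for 0.1 s.
3. the gripper has drawn the transformer out of the nest, its underside 90 mm above the table (height (world z) of transformer above 0.09 m and contact force between the fingers and transformer above 0.5 N), for 0.2 s.
At the end, for the whole second after the job is handed in: Fingers hold the transformer still, over 120 mm up, touching no camera, nest or key; pin side faces the lens within 0.3 rad, its origin within 25 mm of the line of sight in lens x and y and 55 to 125 mm out. Knob past 0.8 rad; released key stands in it, over 8 mm deep, tilted under 0.35 rad (contact force between the fingers and transformer above 0.5 N and height (world z) of transformer above 0.12 m and angle between the z axis of transformer and the z axis of lens, either way round below 0.3 rad and angle between transformer's own z axis and vertical below 1.3 rad and x of transformer in the frame of lens between -0.025 and 0.025 m and y of transformer in the frame of lens between -0.025 and 0.025 m and z of transformer in the frame of lens between 0.055 and 0.125 m and linear speed of transformer below 0.03 m/s and angular speed of transformer below 0.3 rad/s and contact force between transformer and camera below 0.2 N and contact force between transformer and nest below 0.2 N and contact force between each of transformer, the arm, the fingers and key below 0.2 N and value of joint knob above 0.8 rad and horizontal distance between key and socket below 0.008 m and z of key in the frame of socket below -0.008 m and angle between key's own z axis and vertical below 0.35 rad); the arm keeps its last pose, push and grip.
It fails at once if a spare transformer, the tape roll, screwdriver or cup is shifted by more than 20 mm (distance of any of spare_a, spare_b, spare_c, tape_roll, screwdriver, cup from where it was at the start of the episode above 0.02 m).
It fails at once if the camera is bumped with more than 4 N (contact force between anything else and camera above 4 N).
It also fails if it takes over 67 s, if anything falls off the work surface, if the arm or the gripper's body presses on something with over 40 N, if the wrist force passes 120 N, or if a joint passes its speed limit or range.

ROBOT

A 7-joint arm with a two-finger parallel gripper is mounted at the origin on the work surface. World frame = base frame: x ahead of the robot, y to its left, z up, the work surface at z = 0. Lengths are in m, angles in rad, forces in N, time in s.
With the tool pointing down it reaches from about 0.4 to 0.925 m from the base axis. Payload 5.6 kg.
Tool frame: the origin (TCP) lies midway between the tips of the shut fingers; the grasp point (between the pads) lies 19 mm behind it (arm.tcp_to_grasp is the distance from the TCP to the grasp point, in m); z points along the fingers, y is the line along which they close (so a half turn about z gives the same grasp; the last joint's range is limited). The gripper opens to 85 mm and grips with 20 to 120 N. Pads are 22 mm wide; open, the fingers measure 114 mm over their backs; the gripper's body (76 mm by 85 mm) begins 54 mm behind the grasp point. The pads swing forward as they close: fully open they stand 13 mm farther back than shut.
Start: joints at [-1.207, 0.468, -0.012, 1.603, 0.006, 1.071, -0.056], TCP at [0.257, 0.597, 0.231] pointing down, gripper open.
Joint ranges: [-2.53, 2.53], [-0.31, 2.02], [-1.57, 1.55], [0.28, 2.44], [-1.29, 4.43], [0.15, 1.84], [-2.92, 2.92]. Speed limits (rad/s): [2.57, 2.57, 3.14, 3.14, 3.14, 3.14, 3.14].

INTERFACE

Orientations are given as a unit quaternion [w, x, y, z].
In Python, from station import arm gives the robot as it stands.
- The arm moves only by the tool arm_command, never from a script. Its argument "plan" is one flat list of numbers, 7 for each row, row after row: the shift along the tool's x, y, z scaled (see below), then the turn, a rotation vector about the tool's x, y, z scaled (see below), then the closure, from 0 (fully open) to 1 (shut). In form: [dx, dy, dz, wx, wy, wz, gripper, dx, dy, dz, wx, wy, wz, gripper, ...]. A call has 1 to 10 rows; each row is the pose to reach, as a shift and turn from the pose commanded when the call began, along the tool's axes at that moment, turning the shorter way round; what a row does not reach only later rows make up. The controller multiplies each number of a shift by 0.12 m and each number of a turn by 180 degrees. A row lasts 1/12 s, in which the tool goes at most 41.7 mm and 7.16 degrees, less where a joint would pass 70% of its speed; a pose out of reach is approached as far as the arm can. A call with a number of a shift or a turn outside -1 to 1 is refused whole. A call with a gripper value outside its range is refused whole. The fingers move at their own pace and stop on an object; "squeeze" is the grip in N (left out, the last holds). Time passes only in rows, so rows that repeat a pose let the fingers close. It gives the time, the measured TCP pose, the force, the opening and the grip force at its end, in the units of the state.
- arm.read_state(): the state, without advancing time (a new reading comes with each control period).
- arm.get_image(name): name is "scene" or "side" or "wrist"; returns a dict with "color" (480x640x3 uint8, blue, green, red), "fx", "fy", "cx", "cy" (pixels), "origin" and "rotation" of the camera in the world. Camera axes: x right, y down, z forward; pixel columns grow to the right and rows downward; lengths in m; the calibration is good to about 2 mm. A picture is of the moment at which its call begins. There is no depth.
- arm.finish_job(): hands the job in; it is judged then, once.
The state is a dict: "time": time; "joints": joint angles; "dq": joint speeds; "tau": joint torques, N m; "ee_pos": TCP position; "tcp_rot": TCP orientation; "contact_force": force on the tool from outside, world axes, zero at the start; "wrist_torque": the same for the moment, N m; "opening": opening from 0.0 (shut) to 1.0 (fully open); "finger_force": force on a finger pad.
Only numpy, scipy, OpenCV 4.12 (cv2) and the standard library are available. Lean on these libraries where they do the work, as an engineer would, in place of code of your own. Each camera call takes 0.05 s, during which the arm holds its last target. There are 200 camera calls.

## Working session

There is one attempt and no reset: what is moved stays moved. The work goes in short steps, Python scripts to look and compute and a tool call to move; the robot and the scene stay as the last step left them, time stands still between calls to the robot, and variables do not carry over. Pictures are saved under pics/ and viewed, at most 10 in all, crops included, and the job is handed in when it is done.

Besides the shell and the picture viewer there is one more tool, called in YAML: its name, and indented under it one key for each argument. arm_command: Moves the arm, as the interface text tells. Shifts and turns lie within -1 to 1; 1 stands for 0.12 m of shift or 180 degrees of turn. Its arguments: {"type":"object","properties":{"plan":{"type":"array"},"squeeze":{"type":"number"}},"required":["plan"]}

```bash
mkdir -p pics; ls; python3 - <<'E'
from station import arm
import cv2,pickle
s=arm.read_state();print(s)
d={}
for n in("scene","side","wrist"):
    d[n]=arm.get_image(n);cv2.imwrite(f"pics/{n}0.png",d[n]["color"]);print(n,{k:v for k,v in d[n].items() if k!="color"})
pickle.dump(d,open("im0.pkl","wb"))
E
```

```text
pics
{'time': 0.0, 'joints': array([-1.20699722,  0.46840497, -0.01157325,  1.60366022,  0.00597015,
        1.07135718, -0.05628106]), 'dq': array([-0.00084211,  0.00108667,  0.0003418 , -0.00091801, -0.0001511 ,
       -0.0005377 ,  0.00029931]), 'tau': array([ 4.65243756e-04, -5.32392704e+01,  2.17225053e-02, -2.51305407e+01,
        1.14549341e-02,  7.81510666e-03,  1.21443642e-05]), 'ee_pos': array([0.25703517, 0.59640416, 0.2303051 ]), 'tcp_rot': array([-1.26206692e-04,  2.02041784e-01,  9.79376491e-01, -8.88733656e-04]), 'contact_force': array([-0.93449251,  0.59103904,  1.27601937]), 'wrist_torque': array([-0.05141671, -0.02774848,  0.04556017]), 'finger_force': 0.0, 'opening': 0.9997193152913111}
scene {'fx': 469.61120165104177, 'fy': 469.61120165104177, 'cx': 322.3875789077095, 'cy': 241.01440160536333, 'origin': array([ 1.37343316, -0.49219707,  0.8269956 ]), 'rotation': array([-0.40641866,  0.78294835,  0.4173668 , -0.21822169])}
side {'fx': 564.0691777520714, 'fy': 564.0691777520714, 'cx': 312.3162195670885, 'cy': 241.38715780731636, 'origin': array([0.24673156, 1.13299925, 1.40713755]), 'rotation': array([ 0.04536157, -0.12323804,  0.93262648, -0.33609905])}
wrist {'fx': 417.1577841702979, 'fy': 417.1577841702979, 'cx': 323.7710229685251, 'cy': 239.7957065618465, 'origin': array([0.19651902, 0.62355122, 0.3723448 ]), 'rotation': array([0.11004267, 0.82816927, 0.54491099, 0.07140228])}
```

View pics/scene0.png

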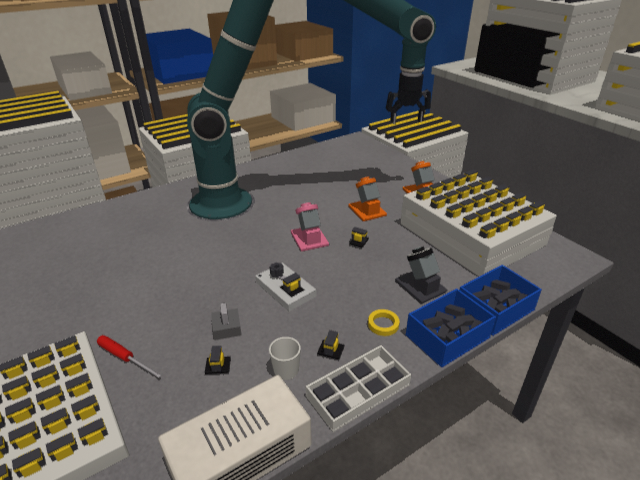

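View pics/side0.png

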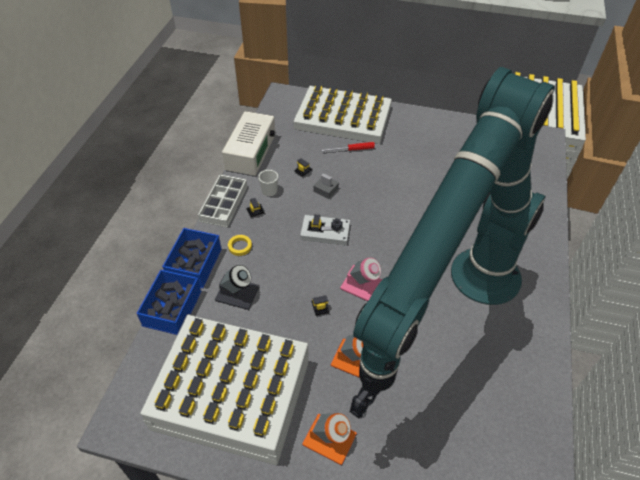

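The scene picture shows the nest at (286,285), rack and key at (226,320) and the dark camera at (421,275). The side picture shows them at (326,229), (326,185) and (238,285). Next I'll enlarge these parts in one mosaic.

```bash
cat > h.py <<'E'
import numpy as np,cv2,pickle
from scipy.spatial.transform import Rotation as R
def rot(q): return R.from_quat([q[1],q[2],q[3],q[0]])
def ray(im,u,v):
    d=rot(im["rotation"]).apply([(u-im["cx"])/im["fx"],(v-im["cy"])/im["fy"],1.]);return im["origin"],d/np.linalg.norm(d)
def plane(im,u,v,z):
    o,d=ray(im,u,v);return o+d*(z-o[2])/d[2]
def proj(im,p):
    c=rot(im["rotation"]).inv().apply(np.asarray(p)-im["origin"]);return im["fx"]*c[...,0]/c[...,2]+im["cx"],im["fy"]*c[...,1]/c[...,2]+im["cy"]
def tri(a,b):
    A=np.zeros((3,3));y=np.zeros(3)
    for o,d in(a,b):
        M=np.eye(3)-np.outer(d,d);A+=M;y+=M@o
    return np.linalg.solve(A,y)
E
python3 - <<'E'
from h import *
d=pickle.load(open("im0.pkl","rb"))
def c(n,u,v,w,h): return cv2.resize(d[n]["color"][v:v+h,u:u+w],(400,300),interpolation=cv2.INTER_CUBIC)
m=np.vstack([np.hstack([c("scene",246,252,80,60),c("scene",186,292,80,60)]),np.hstack([c("side",286,195,80,60),c("side",286,155,80,60)])])
cv2.imwrite("pics/m1.png",m)
m=np.hstack([c("scene",381,240,80,60),c("side",198,255,80,60)])
cv2.imwrite("pics/m2.png",m)
E
```

```text
(no output)
```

View pics/m1.png

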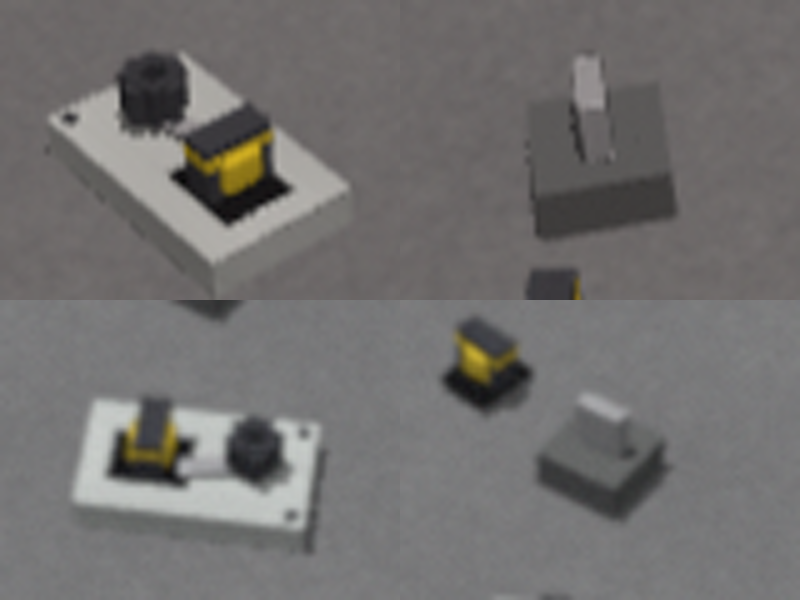

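View pics/m2.png

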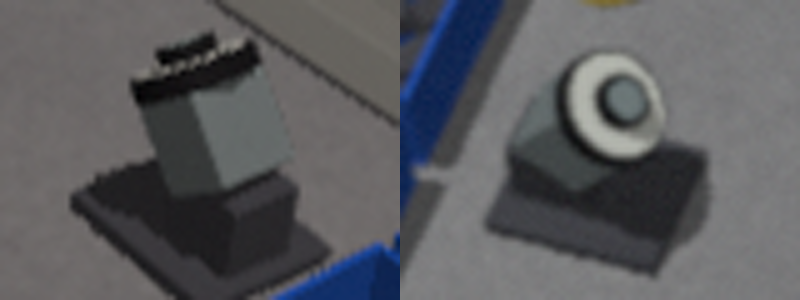

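The mosaics show the knob's top at (152,72) in the scene crop and (254,136) in the side crop, the transformer in its pocket, the key standing in the rack, and the lens front at (186,47) and (225,101). I'll turn these into positions now.

```bash
python3 - <<'E'
from h import *
np.set_printoptions(precision=4,suppress=True)
d=pickle.load(open("im0.pkl","rb"))
O={"sn":("scene",246,252),"sr":("scene",186,292),"dn":("side",286,195),"dr":("side",286,155),"sc":("scene",381,240),"dc":("side",198,255)}
def P(k,x,y,z):
    n,u,v=O[k];return plane(d[n],u+(x+.5)/5-.5,v+(y+.5)/5-.5,z)[:2]
def T(k,a,l,b):
    r=[]
    for kk,(x,y) in((k,a),(l,b)):
        n,u,v=O[kk];r.append(ray(d[n],u+(x+.5)/5-.5,v+(y+.5)/5-.5))
    return tri(*r)
def yaw(v): return np.degrees(np.arctan2(v[1],v[0]))
def quad(k,pts,z):
    c=np.array([P(k,*p,z) for p in pts]);print(k,c.tolist(),"mid",c.mean(0),"len",[round(float(np.linalg.norm(c[i]-c[i-1])),4) for i in range(4)],"yaw",[round(float(yaw(c[i]-c[i-1])),1) for i in range(4)])
print("nest");quad("sn",[(48,122),(183,52),(352,185),(215,265)],.024);quad("dn",[(93,100),(322,128),(307,229),(72,202)],.024)
print("knob",P("sn",152,72,.057),P("dn",254,136,.057),T("sn",(152,72),"dn",(254,136)))
print("transf",P("sn",228,130,.06),P("dn",155,112,.06))
print("rack");quad("sr",[(128,100),(262,85),(277,177),(134,195)],.03);quad("dr",[(137,162),(190,120),(265,140),(222,192)],.03)
print("key",P("sr",190,82,.067),P("dr",205,108,.067),"yaw",yaw(P("sr",192,108,.067)-P("sr",188,56,.067)),yaw(P("dr",230,126,.067)-P("dr",179,96,.067)))
print("lens",P("sc",186,47,.11),P("dc",225,101,.11),T("sc",(186,47),"dc",(225,101)))
print("ring centre",P("dc",213,105,.1024))
print("base edge side view z~.0",[P("dc",*p,.0) for p in((85,232),(258,275),(310,152))])
print("base scene z0",[P("sc",*p,.0) for p in((72,205),(200,300),(330,250))])
E
```

```text
nest
sn [[0.45656704713032936, -0.09838865831184918], [0.44353877268908637, -0.007345071985836338], [0.59125050998449, 0.00915443347145184], [0.6038957366440013, -0.08080805708471017]] mid [ 0.5238 -0.0443] len [0.1484, 0.092, 0.1486, 0.0908] yaw [-173.2, 98.1, 6.4, -82.0]
dn [[0.6035565775658225, -0.07747586140865415], [0.45145990009339043, -0.09246764937704932], [0.44177223267711563, -0.005669705174750961], [0.5927270772638589, 0.011420856050993855]] mid [ 0.5224 -0.041 ] len [0.0896, 0.1528, 0.0873, 0.1519] yaw [-83.1, -174.4, 96.4, 6.5]
knob [ 0.4877 -0.0496] [ 0.4871 -0.0453] [ 0.4868 -0.048   0.0551]
transf [ 0.555  -0.0425] [ 0.5529 -0.0462]
rack
sr [[0.5258163258128483, -0.2529017092852036], [0.5526572648145184, -0.1941438998492961], [0.6134973723853411, -0.21537098708737068], [0.5868651500564578, -0.275633016852621]] mid [ 0.5697 -0.2345] len [0.0651, 0.0646, 0.0644, 0.0659] yaw [159.6, 65.4, -19.2, -113.8]
dr [[0.6073356373409504, -0.20392735395234185], [0.582322803380581, -0.25349925700202536], [0.5271165861740583, -0.247718527447927], [0.5437795689507979, -0.1910183407809809]] mid [ 0.5651 -0.224 ] len [0.0649, 0.0555, 0.0555, 0.0591] yaw [-11.5, -116.8, 174.0, 73.6]
key [ 0.57   -0.2351] [ 0.5663 -0.2302] yaw -21.10307552510157 154.4763827005041
lens [0.6917 0.2599] [0.6884 0.2664] [0.6891 0.2637 0.1066]
ring centre [0.6967 0.2658]
base edge side view z~.0 [array([0.774 , 0.3059]), array([0.6644, 0.3078]), array([0.6629, 0.2159])]
base scene z0 [array([0.6608, 0.2216]), array([0.7563, 0.226 ]), array([0.7661, 0.311 ])]
```

The nest is at about (0.523,-0.043) with yaw 6.4°, the knob at (0.487,-0.047), and the key at (0.569,-0.233) with yaw about -21°. The lens is at (0.690,0.263). I'll move to a hover over the rack first.

```bash
cat >> h.py <<'E'
def down(yx):  # tool pointing down, tool x at yaw yx (deg)
    return R.from_euler("z",yx,degrees=True)*R.from_euler("x",180,degrees=True)
def steps(p0,r0,p1,r1,n,turn=None):
    """n calls from pose to pose; turn: world yaw (deg) change forced for long turns"""
    w=np.array([0,0,np.radians(turn)]) if turn is not None else (r1*r0.inv()).as_rotvec()
    r=r0
    for i in range(n):
        rn=R.from_rotvec(w/n)*r
        print(np.round(r.inv().apply((np.asarray(p1)-p0)/n)/.12,3).tolist(),np.round((r.inv()*rn).as_rotvec()/np.pi,4).tolist());r=rn
E
python3 - <<'E'
from h import *
from station import arm
s=arm.read_state();r=rot(s["tcp_rot"])
print(np.degrees(np.arctan2(*r.as_matrix()[1::-1,0])))
steps(s["ee_pos"],r,[.569,-.233,.21],down(-21),6,turn=-177.7)
E
```

```text
156.688879388087
[-0.854, -0.887, 0.03] [0.0, 0.0002, 0.1645]
[-1.18, -0.349, 0.029] [0.0, 0.0002, 0.1645]
[-1.199, 0.28, 0.028] [0.0, 0.0002, 0.1645]
[-0.904, 0.836, 0.027] [0.0, 0.0002, 0.1645]
[-0.372, 1.173, 0.027] [0.0, 0.0002, 0.1645]
[0.256, 1.204, 0.027] [0.0, 0.0002, 0.1645]
```

```bash
python3 - <<'E'
from h import *
from station import arm
s=arm.read_state();r=rot(s["tcp_rot"])
steps(s["ee_pos"],r,[.569,-.233,.21],down(-21),8,turn=-177.7)
E
```

```text
[-0.64, -0.665, 0.022] [0.0, 0.0002, 0.1234]
[-0.844, -0.374, 0.022] [0.0, 0.0002, 0.1234]
[-0.923, -0.027, 0.022] [0.0, 0.0002, 0.1234]
[-0.864, 0.324, 0.021] [0.0, 0.0002, 0.1234]
[-0.678, 0.627, 0.021] [0.0, 0.0002, 0.1234]
[-0.39, 0.837, 0.02] [0.0, 0.0002, 0.1234]
[-0.045, 0.922, 0.02] [0.0, 0.0002, 0.1234]
[0.307, 0.871, 0.02] [0.0, 0.0002, 0.1234]
```

arm_command:
  plan: [-0.64,-0.665,0.02,0,0,0.1234,0,-0.64,-0.665,0.02,0,0,0.1234,0,-0.64,-0.665,0.02,0,0,0.1234,0,-0.64,-0.665,0.02,0,0,0.1234,0,-0.64,-0.665,0.02,0,0,0.1234,0]

```text
time: 0.57
ee_pos: [0.2972, 0.4919, 0.2291]
tcp_rot: [0.0, 0.388, 0.922, 0.0]
contact_force: [-0.5, 1.1, 0.3]
opening: 1.004
finger_force: 0.0
```

arm_command:
  plan: [-0.844,-0.374,0.02,0,0,0.1234,0,-0.844,-0.374,0.02,0,0,0.1234,0,-0.844,-0.374,0.02,0,0,0.1234,0,-0.844,-0.374,0.02,0,0,0.1234,0,-0.844,-0.374,0.02,0,0,0.1234,0]

```text
time: 0.98
ee_pos: [0.3353, 0.3899, 0.2268]
tcp_rot: [-0.0, 0.557, 0.83, 0.0]
contact_force: [-0.5, 0.1, 0.2]
opening: 1.001
finger_force: 0.0
```

arm_command:
  plan: [-0.923,-0.027,0.02,0,0,0.1234,0,-0.923,-0.027,0.02,0,0,0.1234,0,-0.923,-0.027,0.02,0,0,0.1234,0,-0.923,-0.027,0.02,0,0,0.1234,0,-0.923,-0.027,0.02,0,0,0.1234,0]

```text
time: 1.4
ee_pos: [0.3742, 0.2871, 0.2243]
tcp_rot: [-0.0, 0.706, 0.708, 0.001]
contact_force: [-0.3, 0.7, -0.0]
opening: 1.003
finger_force: 0.0
```

arm_command:
  plan: [-0.864,0.324,0.02,0,0,0.1234,0,-0.864,0.324,0.02,0,0,0.1234,0,-0.864,0.324,0.02,0,0,0.1234,0,-0.864,0.324,0.02,0,0,0.1234,0,-0.864,0.324,0.02,0,0,0.1234,0]

```text
time: 1.82
ee_pos: [0.4135, 0.1838, 0.2219]
tcp_rot: [-0.0, 0.829, 0.559, 0.0]
contact_force: [-0.5, 0.8, -0.9]
opening: 0.999
finger_force: 0.0
```

arm_command:
  plan: [-0.678,0.627,0.02,0,0,0.1234,0,-0.678,0.627,0.02,0,0,0.1234,0,-0.678,0.627,0.02,0,0,0.1234,0,-0.678,0.627,0.02,0,0,0.1234,0,-0.678,0.627,0.02,0,0,0.1234,0]

```text
time: 2.23
ee_pos: [0.4526, 0.0802, 0.2193]
tcp_rot: [0.0, 0.921, 0.39, 0.0]
contact_force: [-0.6, 0.8, 0.1]
opening: 1.003
finger_force: 0.0
```

arm_command:
  plan: [-0.39,0.837,0.02,0,0,0.1234,0,-0.39,0.837,0.02,0,0,0.1234,0,-0.39,0.837,0.02,0,0,0.1234,0,-0.39,0.837,0.02,0,0,0.1234,0,-0.39,0.837,0.02,0,0,0.1234,0]

```text
time: 2.65
ee_pos: [0.4918, -0.0233, 0.2166]
tcp_rot: [-0.0, 0.979, 0.205, -0.0]
contact_force: [-0.1, 0.9, -0.2]
opening: 1.001
finger_force: 0.0
```

arm_command:
  plan: [-0.045,0.922,0.02,0,0,0.1234,0,-0.045,0.922,0.02,0,0,0.1234,0,-0.045,0.922,0.02,0,0,0.1234,0,-0.045,0.922,0.02,0,0,0.1234,0,-0.045,0.922,0.02,0,0,0.1234,0]

```text
time: 3.07
ee_pos: [0.5308, -0.1268, 0.2138]
tcp_rot: [-0.0, 1.0, 0.013, -0.001]
contact_force: [0.1, 0.6, -0.0]
opening: 0.996
finger_force: 0.0
```

```bash
python3 - <<'E'
from station import arm
import cv2,pickle
im=arm.get_image("wrist");pickle.dump(im,open("w1.pkl","wb"));cv2.imwrite("pics/w1.png",im["color"]);print(arm.read_state()["joints"])
E
```

```text
[-0.44809662  0.37414429  0.7766562   1.91622845 -0.31520576  0.97787113
 -1.06915516]
```

View pics/w1.png

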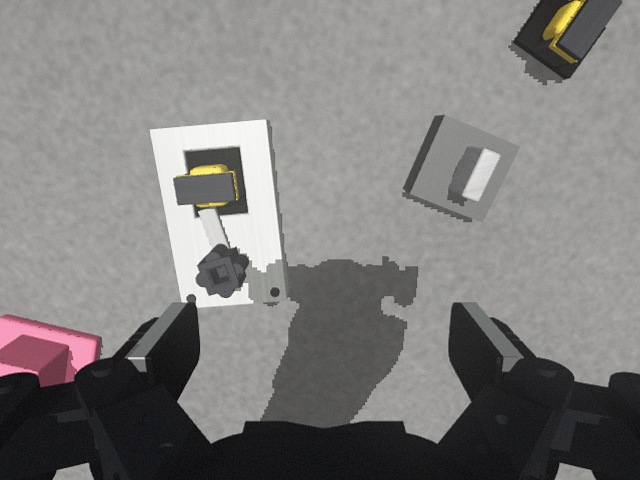

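The wrist view shows the nest top with corners near (151,130), (267,121), (287,300) and (178,307). The socket mouth is at (222,271), the tongue runs to (207,211), the key top is at (482,175) and the transformer top at (205,189).

```bash
python3 - <<'E'
from h import *
np.set_printoptions(precision=4,suppress=True)
im=pickle.load(open("w1.pkl","rb"))
yaw=lambda v:round(float(np.degrees(np.arctan2(v[1],v[0]))),1)
P=lambda x,y,z:plane(im,x,y,z)[:2]
c=[P(151,130,.024),P(267,121,.024),P(287,300,.024),P(178,307,.024)]
print("nest",c,sum(c)/4,yaw(c[0]-c[3]),yaw(c[1]-c[2]))
print("sock",P(222,271,.057),"tongue",P(207,211,.031),yaw(P(207,211,.031)-P(222,271,.057)),"transf",P(205,189,.06))
# key top: bright blob
g=im["color"].min(2);m=(g>200).astype(np.uint8);m[:, :440]=0;m[:130]=0;m[230:]=0;m[:,525:]=0
ct=max(cv2.findContours(m,0,1)[0],key=cv2.contourArea);r=cv2.minAreaRect(ct);b=cv2.boxPoints(r);print(r)
w=[P(*q,.067) for q in b];print("key",sum(w)/4,[(yaw(w[i]-w[i-1]),round(float(np.linalg.norm(w[i]-w[i-1])),4)) for i in range(4)])
# socket: darkest spot crop
cv2.imwrite("pics/w1c.png",np.hstack([cv2.resize(im["color"][220:310,170:260],(400,400),interpolation=2),cv2.resize(im["color"][110:230,400:520],(400,400),interpolation=2)]))
E
```

```text
nest [array([0.5906, 0.0086]), array([ 0.5996, -0.0806]), array([ 0.4524, -0.0963]), array([ 0.4434, -0.0025])] [ 0.5215 -0.0427] 4.3 6.1
sock [ 0.4891 -0.0498] tongue [ 0.5297 -0.0334] 22.0 transf [ 0.5516 -0.0408]
((481.1965026855469, 174.59542846679688), (16.602352142333984, 50.86076354980469), 25.906511306762695)
key [ 0.5673 -0.2331] [(66.4, 0.012), (-20.1, 0.0335), (-112.9, 0.0117), (160.5, 0.0337)]
```

View pics/w1c.png

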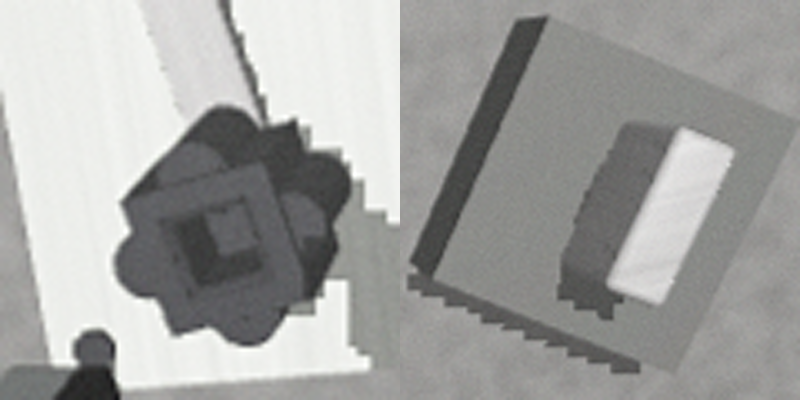

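The enlarged crop shows the mouth square centred at about (216,247) of the crop, or (218.6,275.6) in the full picture, turned slightly from the nest. The key's top is centred at about (671,215) of the crop.

```bash
python3 - <<'E'
from h import *
np.set_printoptions(precision=4,suppress=True)
im=pickle.load(open("w1.pkl","rb"))
yaw=lambda v:round(float(np.degrees(np.arctan2(v[1],v[0]))),1)
P=lambda x,y:plane(im,170+x*.225,220+y*.225,.057)[:2]
for q in([(130,200),(258,165),(303,290),(175,335)],[(160,208),(247,188),(270,265),(187,295)]):
    w=[P(*a) for a in q];print(sum(w)/4,[(yaw(w[i]-w[i-1]),round(float(np.linalg.norm(w[i]-w[i-1])),4)) for i in range(4)])
K=lambda x,y:plane(im,400+x*.3,110+y*.3,.067)[:2]
w=[K(*a) for a in[(680,127),(735,150),(660,304),(607,285)] ] if 0 else [K(x-400,y) for x,y in[(680,127),(735,150),(660,304),(607,285)]]
print("key",sum(w)/4,yaw(w[0]-w[3]),yaw(w[1]-w[2]))
from station import arm
s=arm.read_state();steps(s["ee_pos"],rot(s["tcp_rot"]),[.567,-.233,.150],down(-21),1)
E
```

```text
[ 0.4851 -0.0472] [(14.9, 0.0253), (-72.8, 0.023), (-162.7, 0.0234), (111.7, 0.0241)]
[ 0.4867 -0.0472] [(13.9, 0.0162), (-75.1, 0.0154), (-166.0, 0.0142), (112.1, 0.0156)]
key [ 0.567  -0.2331] -18.9 -19.6
[0.28, 0.904, 0.529] [-0.0004, 0.0006, 0.1256]
```

arm_command:
  plan: [0.28,0.904,0.529,0,0,0.123,0.3,0.28,0.904,0.529,0,0,0.123,0.3,0.28,0.904,0.529,0,0,0.123,0.3,0.28,0.904,0.529,0,0,0.123,0.3,0.28,0.904,0.529,0,0,0.123,0.3,0.28,0.904,0.529,0,0,0.123,0.3,0.28,0.904,0.529,0,0,0.123,0.3]

```text
time: 3.7
ee_pos: [0.5668, -0.2335, 0.1515]
tcp_rot: [-0.001, 0.984, -0.179, 0.0]
contact_force: [0.2, 0.1, 0.4]
opening: 0.702
finger_force: 0.0
```

```bash
python3 - <<'E'
from h import *
from station import arm
im=arm.get_image("wrist");pickle.dump(im,open("w2.pkl","wb"));cv2.imwrite("pics/w2.png",im["color"])
s=arm.read_state();r=rot(s["tcp_rot"]);print(s["ee_pos"],np.degrees(np.arctan2(*r.as_matrix()[1::-1,0])),s["joints"])
print("expect key top",proj(im,[.567,-.2332,.067]))
m=(im["color"].min(2)>200).astype(np.uint8)
for ct in cv2.findContours(m,0,1)[0]:
    if cv2.contourArea(ct)>300:
        q=cv2.minAreaRect(ct);w=plane(im,*q[0],.067);print(q,w)
E
```

```text
[ 0.56695048 -0.23372441  0.15183508] -20.651125089541136 [-0.23510904  0.60141176  0.79370735  1.8026157  -0.51911997  0.95771837
 -1.1512697 ]
expect key top (np.float64(324.9725721672426), np.float64(246.7907364464804))
((132.23196411132812, 453.89691162109375), (15.027122497558594, 52.696468353271484), 66.03751373291016) [ 0.4795547  -0.06589278  0.067     ]
((75.08375549316406, 333.7764587402344), (111.04405212402344, 127.90117645263672), 62.52556610107422) [ 0.56890261 -0.07393209  0.067     ]
((325.4999694824219, 245.0), (20.999996185302734, 57.99999237060547), 0.0) [ 0.56787886 -0.23384787  0.067     ]
((609.6800537109375, 78.23997497558594), (102.00000762939453, 5.1999993324279785), 53.13010025024414) [ 0.59952969 -0.39997635  0.067     ]
```

View pics/w2.png

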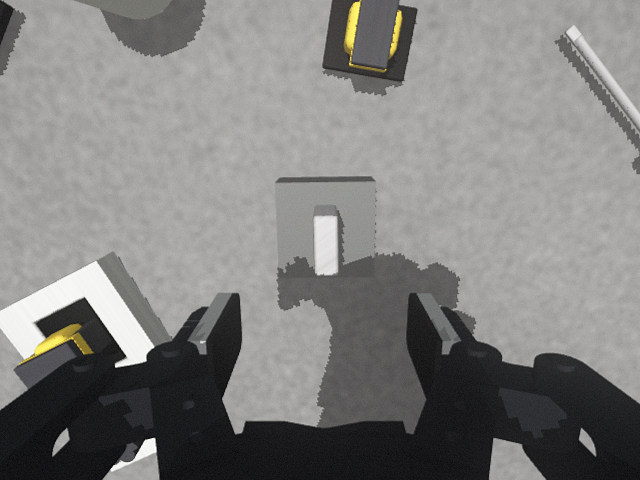

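The key's top at (325,245) lies square to the tool and midway between the fingers, so I'll go straight down and grip.

arm_command:
  plan: [0.008,0,0.5,0,0,0,0.4,0.008,0,0.8,0,0,0,0.4,0.008,0,0.95,0,0,0,0.4,0.008,0,0.95,0,0,0,0.4,0.008,0,0.95,0,0,0,1,0.008,0,0.95,0,0,0,1,0.008,0,0.95,0,0,0,1,0.008,0,0.95,0,0,0,1,0.008,0,0.95,0,0,0,1,0.008,0,0.95,0,0,0,1]
  squeeze: 50

```text
time: 4.58
ee_pos: [0.569, -0.237, 0.0399]
tcp_rot: [-0.0, 0.983, -0.181, 0.002]
contact_force: [-0.1, 2.4, 7.5]
opening: 0.157
finger_force: 50.5
```

arm_command:
  plan: [0,0,0,0,0,0,1,0,0,0,0,0,0,1,0,0,0,0,0,0,1,0,0,0,0,0,0,1]

```text
time: 4.92
ee_pos: [0.569, -0.237, 0.0399]
tcp_rot: [-0.0, 0.983, -0.181, 0.002]
contact_force: [0.1, 2.1, 8.4]
opening: 0.151
finger_force: 50.5
```

arm_command:
  plan: [0,0,-0.3,0,0,0,1,0,0,-0.6,0,0,0,1,0,0,-0.95,0,0,0,1,0,0,-0.95,0,0,0,1,0,0,-0.95,0,0,0,1]

```text
time: 5.33
ee_pos: [0.5688, -0.2378, 0.1548]
tcp_rot: [-0.0, 0.983, -0.182, 0.004]
contact_force: [-0.6, -1.5, -2.3]
opening: 0.15
finger_force: 51.6
```

```bash
python3 - <<'E'
from h import *
from station import arm
im=arm.get_image("wrist");pickle.dump(im,open("w3.pkl","wb"));cv2.imwrite("pics/w3.png",im["color"])
s=arm.read_state();r=rot(s["tcp_rot"]);p=s["ee_pos"];print(p,s["finger_force"],s["opening"],r.as_matrix()[:,2],np.degrees(np.arctan2(*r.as_matrix()[1::-1,0])))
m=(im["color"].min(2)>190).astype(np.uint8)
for ct in cv2.findContours(m,0,1)[0]:
    if cv2.contourArea(ct)>200:
        q=cv2.minAreaRect(ct);w=plane(im,*q[0],p[2]+.027);print(q,np.round(r.inv().apply(w-p),4))
steps(p,r,[.4865,-.0475,.13],down(16),2)
E
```

```text
[ 0.56748467 -0.23684203  0.15255386] 51.59049689769745 0.15339287159437268 [ 3.04515622e-03  2.44137844e-04 -9.99995334e-01] -20.914441034238603
((165.69229125976562, 414.5384521484375), (14.97690486907959, 24.40680503845215), 56.30992889404297) [-0.0243 -0.0521 -0.027 ]
((71.91322326660156, 388.8351745605469), (21.1448917388916, 49.74172592163086), 62.241458892822266) [-0.0147 -0.0813 -0.0269]
((323.5, 312.5), (19.0, 41.0), 90.0) [ 0.0119 -0.0003 -0.027 ]
((74.20391082763672, 337.7874450683594), (109.45043182373047, 126.9625015258789), 62.241458892822266) [ 0.0034 -0.0778 -0.0269]
((600.3811645507812, 87.68809509277344), (134.52786254882812, 10.553964614868164), 50.71058654785156) [ 0.0767  0.0733 -0.0269]
((74.5, 5.0), (10.0, 69.0), 90.0) [ 0.0966 -0.0636 -0.0267]
[-0.597, -0.616, 0.093] [-0.0001, -0.0005, -0.1025]
[-0.371, -0.774, 0.094] [-0.0001, -0.0005, -0.1025]
```

View pics/w3.png

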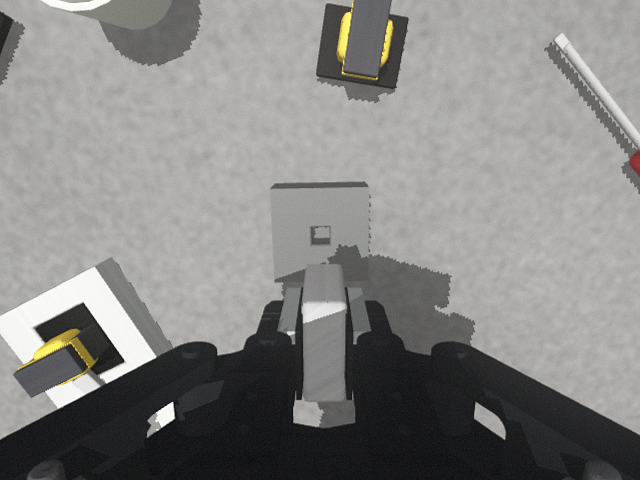

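The key is held with its top face between rows 302 and 402 (columns 302 to 350), and the end face lies above that. I'll check its offset in the grip.

```bash
python3 - <<'E'
from h import *
from station import arm
im=pickle.load(open("w3.pkl","rb"))
s=arm.read_state();r=rot(s["tcp_rot"]);p=s["ee_pos"]
for u,v in((303,304),(343,302),(302,401),(350,402),(323,303),(326,402)): print(np.round(r.inv().apply(plane(im,u,v,p[2]+.027)-p),4))
t=r.inv().apply(plane(im,320,235,.03)-p);print("hole",plane(im,320,235,.03))
E
```

```text
[ 0.0147 -0.0066 -0.027 ]
[ 0.0154  0.0056 -0.027 ]
[-0.0191 -0.0073 -0.027 ]
[-0.0195  0.0082 -0.0271]
[ 0.0151 -0.0005 -0.027 ]
[-0.0195  0.0005 -0.0271]
hole [ 0.56753687 -0.23374165  0.03      ]
```

arm_command:
  plan: [-0.597,-0.616,0.05,0,0,-0.1025,1,-0.597,-0.616,0.05,0,0,-0.1025,1,-0.597,-0.616,0.05,0,0,-0.1025,1,-0.597,-0.616,0.05,0,0,-0.1025,1,-0.597,-0.616,0.05,0,0,-0.1025,1]

```text
time: 5.8
ee_pos: [0.5255, -0.1407, 0.1441]
tcp_rot: [-0.001, 1.0, -0.021, -0.001]
contact_force: [1.2, -0.5, -0.3]
opening: 0.152
finger_force: 51.5
```

arm_command:
  plan: [-0.371,-0.774,0,0,0,-0.1025,1,-0.371,-0.774,0,0,0,-0.1025,1,-0.371,-0.774,0,0,0,-0.1025,1,-0.371,-0.774,0,0,0,-0.1025,1,-0.371,-0.774,0,0,0,-0.1025,1,-0.371,-0.774,0,0,0,-0.1025,1,-0.371,-0.774,0,0,0,-0.1025,1]

```text
time: 6.38
ee_pos: [0.4866, -0.0497, 0.1451]
tcp_rot: [0.001, 0.991, 0.137, 0.0]
contact_force: [0.6, 0.0, -0.8]
opening: 0.157
finger_force: 51.5
```

```bash
python3 - <<'E'
from h import *
from station import arm
for n in("scene","side","wrist"):
    im=arm.get_image(n);pickle.dump(im,open(n+"4.pkl","wb"))
    if n!="wrist":
        u,v=map(int,proj(im,[.4865,-.0475,.09]));c=cv2.resize(im["color"][v-30:v+30,u-40:u+40],(400,300),interpolation=2)
    else: c=cv2.resize(im["color"],(400,300))
    cv2.imwrite(f"pics/{n}4.png",c)
cv2.imwrite("pics/m4.png",np.vstack([np.hstack([cv2.imread("pics/scene4.png"),cv2.imread("pics/side4.png")])]))
s=arm.read_state();r=rot(s["tcp_rot"]);p=s["ee_pos"];print(p,s["finger_force"],r.as_matrix()[:,2],np.degrees(np.arctan2(*r.as_matrix()[1::-1,0])),s["contact_force"],s["joints"])
steps(p,r,[.4885,-.047,.11],down(16),1)
E
```

```text
[ 0.48625399 -0.0490029   0.14494054] 51.54724359512329 [ 1.26345288e-04 -8.54589997e-04 -9.99999627e-01] 15.816876183999604 [ 0.8381938  -0.16157827 -1.27071987] [-0.53817681  0.36464982  0.68700949  2.09973808 -0.32565332  0.78162071
 -0.94382838]
[0.023, -0.011, 0.291] [0.0003, 0.0, -0.001]
```

View pics/m4.png

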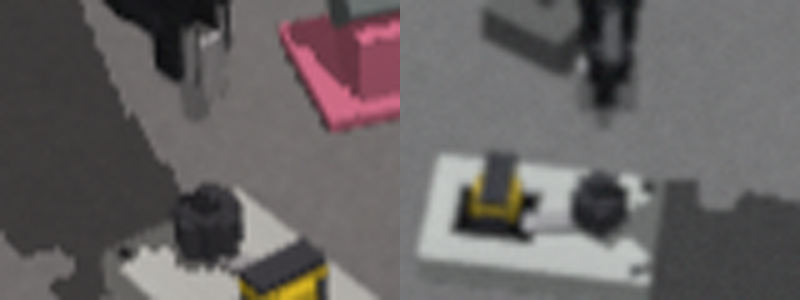

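The scene crop shows the key's tip at (195,116) above the knob top at (208,198). In the side crop they are at (200,122) and (200,193), so I'll triangulate both.

```bash
python3 - <<'E'
from h import *
a=pickle.load(open("scene4.pkl","rb"));b=pickle.load(open("side4.pkl","rb"))
def rr(im,x,y):
    u,v=map(int,proj(im,[.4865,-.0475,.09]));return ray(im,u-40+(x+.5)/5-.5,v-30+(y+.5)/5-.5)
print("tip",tri(rr(a,195,116),rr(b,202,122)));print("knob",tri(rr(a,208,198),rr(b,200,193)))
E
```

```text
tip [ 0.48748209 -0.0512456   0.11644045]
knob [ 0.48466231 -0.04506372  0.05790223]
```

arm_command:
  plan: [0.019,-0.021,0.2,0,0,0,1,0.019,-0.021,0.4,0,0,0,1,0.019,-0.021,0.46,0,0,0,1,0.019,-0.021,0.5,0,0,0,1,0.019,-0.021,0.54,0,0,0,1,0.019,-0.021,0.54,0,0,0,1,0.019,-0.021,0.54,0,0,0,1]

```text
time: 7.12
ee_pos: [0.4872, -0.0457, 0.0804]
tcp_rot: [0.001, 0.99, 0.138, -0.0]
contact_force: [-1.4, -3.2, -3.2]
opening: 0.157
finger_force: 51.1
```

arm_command:
  plan: [0,0,0.05,0,0,0,1,0,0,0.1,0,0,0,1,0,0,0.14,0,0,0,1,0,0,0.14,0,0,0,1,0,0,0.14,0,0,0,1]

```text
time: 7.53
ee_pos: [0.4891, -0.0455, 0.0667]
tcp_rot: [-0.001, 0.99, 0.138, 0.002]
contact_force: [-7.9, -2.9, 28.6]
opening: 0.154
finger_force: 57.6
```

arm_command:
  plan: [0,0,-0.02,0,0,-0.03,1,0,-0.001,-0.02,0,0,-0.06,1,-0.001,-0.003,-0.02,0,0,-0.1,1,-0.002,-0.006,-0.02,0,0,-0.13,1,-0.003,-0.008,-0.02,0,0,-0.17,1,-0.004,-0.01,-0.02,0,0,-0.2,1,-0.004,-0.01,-0.02,0,0,-0.2,1]

```text
time: 8.12
ee_pos: [0.4874, -0.045, 0.0673]
tcp_rot: [0.001, 0.898, 0.439, 0.001]
contact_force: [-2.8, -4.4, 5.6]
opening: 0.155
finger_force: 54.0
```

```bash
python3 - <<'E'
from h import *
from station import arm
s=arm.read_state();r=rot(s["tcp_rot"]);print(s["ee_pos"],s["finger_force"],r.as_matrix()[:,2],np.degrees(np.arctan2(*r.as_matrix()[1::-1,0])),s["contact_force"],s["wrist_torque"],s["joints"])
E
```

```text
[ 0.48736206 -0.04499148  0.06728959] 53.98220121860504 [ 2.35919426e-03 -4.03743546e-04 -9.99997136e-01] 52.106480803059284 [-2.76443414 -4.38932955  5.6269026 ] [-1.07899468  0.71817696 -0.0381203 ] [-0.31629209  0.47298103  0.41312051  2.12811707 -0.33016912  0.59835562
 -0.33010572]
```

arm_command:
  plan: [-0.001,0,0,0,0,-0.03,1,-0.002,-0.001,0,0,0,-0.07,1,-0.003,-0.003,0,0,0,-0.1,1,-0.004,-0.005,0,0,0,-0.14,1,-0.006,-0.007,0,0,0,-0.17,1,-0.007,-0.01,0,0,0,-0.21,1,-0.007,-0.01,0,0,0,-0.21,1,-0.007,-0.01,0,0,0,-0.21,1]

```text
time: 8.78
ee_pos: [0.4855, -0.0443, 0.0673]
tcp_rot: [0.0, 0.709, 0.705, 0.0]
contact_force: [-3.6, -3.2, 7.1]
opening: 0.155
finger_force: 54.2
```

```bash
python3 - <<'E'
from h import *
from station import arm
s=arm.read_state();r=rot(s["tcp_rot"]);print(s["ee_pos"],s["finger_force"],r.as_matrix()[:,2],np.degrees(np.arctan2(*r.as_matrix()[1::-1,0])),s["contact_force"],s["wrist_torque"],s["joints"])
a=arm.get_image("scene");b=arm.get_image("side");c=[]
for im in(a,b):
    u,v=map(int,proj(im,[.515,-.04,.05]));c.append(cv2.resize(im["color"][v-30:v+30,u-40:u+40],(400,300),interpolation=2))
cv2.imwrite("pics/m5.png",np.hstack(c))
E
```

```text
[ 0.48551927 -0.04432712  0.06725212] 54.200021624565125 [ 1.12848850e-03  1.13608573e-04 -9.99999357e-01] 89.70643715831739 [-3.6317683  -3.24490818  7.06859858] [-0.67617221  0.86659519 -0.03293554] [-0.17754952  0.45376924  0.24108709  2.12278771 -0.19132975  0.58380321
  0.19493225]
```

View pics/m5.png

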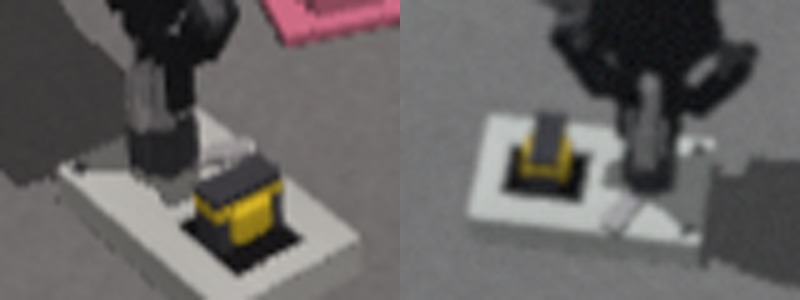

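The tongue has swung towards the near edge of the nest; in the side crop it runs from (648,190) to about (612,226). I'll turn a few degrees more for margin, then measure it.

arm_command:
  plan: [0,0,0,0,0,-0.03,1,-0.001,-0.002,0,0,0,-0.045,1,-0.001,-0.002,0,0,0,-0.045,1,-0.001,-0.002,0,0,0,-0.045,1]

```text
time: 9.22
ee_pos: [0.4851, -0.0443, 0.0672]
tcp_rot: [0.0, 0.657, 0.754, 0.0]
contact_force: [-3.4, -2.7, 7.8]
opening: 0.153
finger_force: 54.3
```

```bash
python3 - <<'E'
from h import *
from station import arm
s=arm.read_state();r=rot(s["tcp_rot"]);print(s["ee_pos"],np.degrees(np.arctan2(*r.as_matrix()[1::-1,0])),s["contact_force"],s["wrist_torque"],s["joints"])
E
```

```text
[ 0.48509431 -0.04434861  0.06724493] 97.79920111647682 [-3.39509011 -2.67773397  7.81868176] [-0.65231476  0.99370116 -0.03874434] [-0.14764912  0.45133883  0.20473673  2.12151605 -0.16198931  0.5823289
  0.3087845 ]
```

arm_command:
  plan: [0,0,0,0,0,0,0.6,0,0,0,0,0,0,0.6,0,0,0,0,0,0,0.6,0,0,0,0,0,0,0.6]

```text
time: 9.55
ee_pos: [0.4856, -0.0433, 0.0661]
tcp_rot: [0.0, 0.657, 0.754, 0.0]
contact_force: [0.5, 0.4, 0.2]
opening: 0.4
finger_force: 0.0
```

arm_command:
  plan: [0,0,-0.2,0,0,0,0.6,0,0,-0.5,0,0,0,0.6,0,0,-0.95,0,0,0,0.5,0,0,-0.95,0,0,0,0.5,0,0,-0.95,0,0,0,0.5]

```text
time: 9.97
ee_pos: [0.4878, -0.0435, 0.1837]
tcp_rot: [0.003, 0.657, 0.754, 0.003]
contact_force: [0.7, 1.0, 0.0]
opening: 0.496
finger_force: 0.0
```

```bash
python3 - <<'E'
from h import *
from station import arm
im=arm.get_image("wrist");pickle.dump(im,open("w6.pkl","wb"));cv2.imwrite("pics/w6.png",im["color"])
s=arm.read_state();r=rot(s["tcp_rot"]);print(s["ee_pos"],np.degrees(np.arctan2(*r.as_matrix()[1::-1,0])),s["contact_force"])
print("expect key top",proj(im,[.4865,-.0475,.095]))
E
```

```text
[ 0.4862617  -0.04332779  0.18155094] 97.8873003186406 [ 0.03818089  0.03775334 -0.51507759]
expect key top (np.float64(319.6538280782505), np.float64(253.59776260583521))
```

View pics/w6.png

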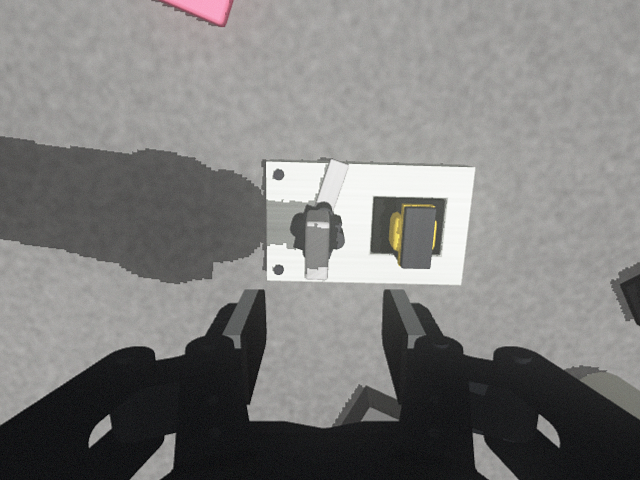

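The key stands in the knob and the tongue, running to (340,165), is well clear of the pocket. The transformer's top is at about (418,237). That is the last picture I view, and in fact I went one over the limit of 10; from here I work with numbers only.

```bash
python3 - <<'E'
from h import *
from station import arm
im=pickle.load(open("w6.pkl","rb"));yaw=lambda v:round(float(np.degrees(np.arctan2(v[1],v[0]))),1)
w=[plane(im,*q,.06)[:2] for q in((403,206),(436,206),(433,270),(402,267))];t=sum(w)/4;print("transf",t,yaw(w[0]-w[3]),yaw(w[1]-w[2]))
n=[plane(im,*q,.024)[:2] for q in((264,160),(475,167),(462,285),(264,280))];c=sum(n)/4;print("nest",c,yaw(n[1]-n[0]),yaw(n[2]-n[3]),c+.03*np.array([.9938,.1115]))
p=plane(im,340,163,.031)[:2]-plane(im,318,232,.031)[:2];print("tongue",yaw(p))
print("key top",plane(im,317,258,.095))
s=arm.read_state()
steps(s["ee_pos"],rot(s["tcp_rot"]),[.553,-.0405,.15],down(6.2),2)
E
```

```text
transf [ 0.55108379 -0.03860033] 99.8 99.2
nest [ 0.52087942 -0.04255118] 6.0 6.1 [ 0.55069342 -0.03920618]
tongue 80.5
key top [ 0.48533433 -0.0503479   0.095     ]
[-0.026, 0.276, 0.133] [0.0006, -0.0006, 0.2547]
[0.18, 0.212, 0.132] [0.0006, -0.0006, 0.2547]
```

arm_command:
  plan: [-0.026,0.276,0.1,0,0,0.2547,0,-0.026,0.276,0.1,0,0,0.2547,0,-0.026,0.276,0.1,0,0,0.2547,0,-0.026,0.276,0.1,0,0,0.2547,0,-0.026,0.276,0.1,0,0,0.2547,0,-0.026,0.276,0.1,0,0,0.2547,0,-0.026,0.276,0.1,0,0,0.2547,0]

```text
time: 10.6
ee_pos: [0.5171, -0.042, 0.1659]
tcp_rot: [-0.0, 0.9, 0.436, -0.002]
contact_force: [-0.3, 0.8, 0.2]
opening: 1.002
finger_force: 0.0
```

arm_command:
  plan: [0.18,0.212,0.1,0,0,0.2547,0,0.18,0.212,0.1,0,0,0.2547,0,0.18,0.212,0.1,0,0,0.2547,0,0.18,0.212,0.1,0,0,0.2547,0,0.18,0.212,0.1,0,0,0.2547,0,0.18,0.212,0.1,0,0,0.2547,0,0.18,0.212,0.1,0,0,0.2547,0,0.18,0.212,0.1,0,0,0.2547,0,0.18,0.212,0.1,0,0,0.2547,0]

```text
time: 11.35
ee_pos: [0.5507, -0.0406, 0.1544]
tcp_rot: [0.0, 0.998, 0.055, -0.001]
contact_force: [0.2, -0.2, -0.3]
opening: 0.997
finger_force: 0.0
```

```bash
python3 - <<'E'
from h import *
from station import arm
im=arm.get_image("wrist");pickle.dump(im,open("w7.pkl","wb"))
s=arm.read_state();r=rot(s["tcp_rot"]);print(s["ee_pos"],np.degrees(np.arctan2(*r.as_matrix()[1::-1,0])),s["joints"])
b=im["color"].astype(int);u0,v0=map(int,proj(im,[.5515,-.039,.06]));print(u0,v0)
m=((b[...,2]-b[...,0]>60)&(b[...,1]-b[...,0]>40)).astype(np.uint8);k=np.zeros_like(m);k[max(v0-80,0):v0+80,u0-80:u0+80]=1
ys,xs=np.nonzero(m&k);print("yellow",xs.min(),xs.max(),ys.min(),ys.max(),xs.mean(),ys.mean())
# nest white top outline
g=(b.min(2)>215).astype(np.uint8);cs=sorted(cv2.findContours(g,0,1)[0],key=cv2.contourArea)[-1];q=cv2.minAreaRect(cs);print("white",q)
c=plane(im,*q[0],.024);print(c)
# dark core top: profile row/col through expected point
h=b[...,:].max(2);print("row",h[v0,u0-60:u0+61:4]);print("col",h[v0-60:v0+61:4,u0])
steps(s["ee_pos"],r,[.5515,-.039,.09],down(6.2),1)
E
```

```text
[ 0.55092194 -0.04066368  0.15474819] 6.28130524725774 [-0.44957228  0.43910467  0.58540668  1.93946658 -0.31546285  0.85596262
 -1.15911122]
322 240
yellow 288 358 208 258 322.88292011019286 219.26446280991735
white ((323.5, 217.5), (117.0, 139.0), 90.0)
[ 0.55776149 -0.038784    0.024     ]
row [236 238 236 237 236 236 240  95 102 100  96  95  95  95  95  97  97 100
  99  95  99  96  96  96  90 240 237 236 240 237 238]
col [241 246  70  75  78  77  73 161 204 247 248  79  99  97  95  97  98 101
  98  97  57 164 141 144 149 145 142 142 144 149 123]
[0.007, -0.013, 0.54] [0.0001, 0.0006, 0.0005]
```

arm_command:
  plan: [0,-0.007,0.3,0,0,0,0,0,-0.007,0.6,0,0,0,0,0,-0.007,0.85,0,0,0,0,0,-0.007,0.9,0,0,0,0,0,-0.007,0.9,0,0,0,0]

```text
time: 11.82
ee_pos: [0.5497, -0.0402, 0.0458]
tcp_rot: [0.0, 0.999, 0.054, -0.002]
contact_force: [0.0, -0.4, 0.4]
opening: 1.001
finger_force: 0.0
```

arm_command:
  plan: [0,0,0.1,0,0,0,0,0,0,0.15,0,0,0,0,0,0,0.15,0,0,0,0.2,0,0,0.15,0,0,0,0.7,0,0,0.15,0,0,0,0.7,0,0,0.15,0,0,0,0.7,0,0,0.15,0,0,0,0.7,0,0,0.15,0,0,0,0.7]
  squeeze: 50

```text
time: 12.48
ee_pos: [0.5522, -0.0399, 0.0308]
tcp_rot: [-0.0, 0.999, 0.054, 0.001]
contact_force: [-0.9, -0.0, 6.2]
opening: 0.483
finger_force: 50.9
```

arm_command:
  plan: [0,0,-0.08,0,0,0,0.8,0,0,-0.16,0,0,0,0.8,0,0,-0.3,0,0,0,0.8,0,0,-0.5,0,0,0,0.8,0,0,-0.75,0,0,0,0.8,0,0,-1,0,0,0,0.8,0,0,-1,0,0,0,0.8,0,0,-1,0,0,0,0.8,0,0,-1,0,0,0,0.8]

```text
time: 13.23
ee_pos: [0.5509, -0.0396, 0.1498]
tcp_rot: [-0.0, 0.999, 0.054, -0.0]
contact_force: [0.2, 0.4, -1.4]
opening: 0.485
finger_force: 51.4
```

arm_command:
  plan: [0,0,-0.3,0,0,0,0.8,0,0,-0.6,0,0,0,0.8,0,0,-0.8,0,0,0,0.8,0,0,-0.8,0,0,0,0.8,0,0,-0.8,0,0,0,0.8]

```text
time: 13.65
ee_pos: [0.5513, -0.0398, 0.2456]
tcp_rot: [-0.0, 0.999, 0.054, 0.0]
contact_force: [0.3, 0.6, -2.3]
opening: 0.483
finger_force: 51.4
```

```bash
python3 - <<'E'
from h import *
from station import arm
np.set_printoptions(precision=4,suppress=True)
s=arm.read_state();r=rot(s["tcp_rot"]);p=s["ee_pos"];print(p,s["finger_force"],s["opening"],s["joints"])
# lens refinement from the side and scene views: ring (bright) in side view
d=arm.get_image("side");pickle.dump(d,open("side8.pkl","wb"))
c=d["color"][255:315,198:278];m=(c.min(2)>165).astype(np.uint8)
for ct in cv2.findContours(m,0,1)[0]:
    if cv2.contourArea(ct)>60:
        e=cv2.fitEllipse(ct);print(e,plane(d,198+e[0][0],255+e[0][1],.1024))
n=np.array([-np.sin(.7),0,np.cos(.7)]);L=np.array([.690,.264,.11])
tz=-n;ty=np.array([0,-1.,0]);R1=R.from_matrix(np.c_[np.cross(ty,tz),ty,tz])
o=L+.09*n;tcp=o+.0208*n;print("tcp target",tcp)
mid=[tcp[0]-.05,.10,.24];h=R.from_rotvec((R1*r.inv()).as_rotvec()/2)*r
steps(p,r,mid,h,2);print();steps(np.array(mid),h,tcp+.04*n,R1,2)
E
```

```text
[ 0.5513 -0.0398  0.2456] 51.36903405189514 0.4830184838058781 [-0.514   0.3192  0.6486  1.8629 -0.2231  1.0323 -1.2373]
tcp target [0.6186 0.264  0.1947]
[0.135, -0.571, 0.024] [-0.003, 0.0556, 0.0082]
[0.114, -0.575, 0.04] [-0.003, 0.0556, 0.0082]

[0.111, -0.677, 0.099] [-0.003, 0.0556, 0.0082]
[0.075, -0.681, 0.108] [-0.003, 0.0556, 0.0082]
```

arm_command:
  plan: [0.135,-0.571,0.024,-0.003,0.0556,0.008,0.8,0.135,-0.571,0.024,-0.003,0.0556,0.008,0.8,0.135,-0.571,0.024,-0.003,0.0556,0.008,0.8,0.135,-0.571,0.024,-0.003,0.0556,0.008,0.8]

```text
time: 14.03
ee_pos: [0.558, 0.0319, 0.2404]
tcp_rot: [0.0, 0.995, 0.043, 0.085]
contact_force: [0.6, -0.1, -0.3]
opening: 0.484
finger_force: 51.4
```

arm_command:
  plan: [0.114,-0.575,0.04,-0.003,0.0556,0.008,0.8,0.114,-0.575,0.04,-0.003,0.0556,0.008,0.8,0.114,-0.575,0.04,-0.003,0.0556,0.008,0.8,0.114,-0.575,0.04,-0.003,0.0556,0.008,0.8]

```text
time: 14.37
ee_pos: [0.5675, 0.1005, 0.2383]
tcp_rot: [0.001, 0.985, 0.03, 0.172]
contact_force: [-1.1, 0.0, -1.0]
opening: 0.484
finger_force: 51.4
```

arm_command:
  plan: [0.111,-0.677,0.099,-0.003,0.0556,0.008,0.8,0.111,-0.677,0.099,-0.003,0.0556,0.008,0.8,0.111,-0.677,0.099,-0.003,0.0556,0.008,0.8,0.111,-0.677,0.099,-0.003,0.0556,0.008,0.8,0.111,-0.677,0.099,-0.003,0.0556,0.008,0.8]

```text
time: 14.78
ee_pos: [0.5811, 0.1808, 0.2319]
tcp_rot: [0.002, 0.966, 0.015, 0.259]
contact_force: [1.0, -0.5, -1.4]
opening: 0.478
finger_force: 51.4
```

```bash
python3 - <<'E'
from h import *
from station import arm
np.set_printoptions(precision=4,suppress=True)
s=arm.read_state();r=rot(s["tcp_rot"]);p=s["ee_pos"];print(p,r.as_matrix().tolist(),s["finger_force"],s["joints"])
w=arm.get_image("wrist");pickle.dump(w,open("w9.pkl","wb"));print("lens in wrist",proj(w,[.69,.264,.11]))
d=pickle.load(open("im0.pkl","rb"))["side"];c=d["color"][255:315,198:278];g=c.min(2)
for t in(140,155,170):
  for ct in cv2.findContours((g>t).astype(np.uint8),0,1)[0]:
    if cv2.contourArea(ct)>50:
        e=cv2.fitEllipse(ct);print("side",t,e,plane(d,198+e[0][0],255+e[0][1],.1024))
g=w["color"].min(2)
for t in(180,210):
  for ct in cv2.findContours((g>t).astype(np.uint8),0,1)[0]:
    if cv2.contourArea(ct)>400:
        e=cv2.fitEllipse(ct);print("wrist",t,e,plane(w,*e[0],.1024))
E
```

```text
[0.5811 0.1808 0.2319] [[0.8658116467511788, 0.028157804033777562, 0.4995771516212565], [0.029807087551724714, -0.99954471730019, 0.0046792786802492825], [0.4994814609990008, 0.010839565917461729, -0.8662567598172178]] 51.4193058013916 [-1.1054  0.2283  0.7265  2.1263  0.1524  0.3645 -2.0981]
lens in wrist (np.float64(211.63385932849877), np.float64(169.5385376744037))
side 140 ((43.26902770996094, 20.41684341430664), (15.241637229919434, 18.890899658203125), 150.79690551757812) [0.6939 0.2644 0.1024]
side 155 ((42.98996353149414, 20.225364685058594), (14.563194274902344, 17.927406311035156), 150.3151092529297) [0.695  0.264  0.1024]
wrist 180 ((547.3680419921875, 304.3704833984375), (27.119001388549805, 45.021339416503906), 80.75806427001953) [0.6014 0.028  0.1024]
wrist 180 ((85.4583511352539, 334.27838134765625), (47.32232666015625, 70.05413818359375), 14.655030250549316) [0.5726 0.3381 0.1024]
wrist 180 ((593.4174194335938, 340.0389099121094), (92.8349380493164, 145.31005859375), 134.11312866210938) [ 0.5784 -0.0004  0.1024]
wrist 180 ((495.0434265136719, 271.5517578125), (27.466
[... 1242 characters left out ...]
84765625) [0.8182 0.0831 0.1024]
wrist 180 ((562.9003295898438, 40.42589569091797), (77.74014282226562, 165.08145141601562), 93.6001968383789) [ 0.8167 -0.0085  0.1024]
wrist 210 ((593.1690063476562, 358.4885559082031), (74.05225372314453, 129.7029266357422), 120.88938903808594) [0.5665 0.0014 0.1024]
wrist 210 ((214.43087768554688, 168.53419494628906), (76.21656799316406, 86.11788177490234), 130.40582275390625) [0.6943 0.2642 0.1024]
wrist 210 ((7.0830078125, 67.1573486328125), (14.94685173034668, 94.2383804321289), 6.959279537200928) [0.7752 0.4351 0.1024]
wrist 210 ((562.9408569335938, 40.35578918457031), (77.0882568359375, 164.29444885253906), 93.66993713378906) [ 0.8167 -0.0085  0.1024]
```

```bash
python3 - <<'E'
from h import *
from station import arm
s=arm.read_state();r=rot(s["tcp_rot"]);p=s["ee_pos"]
n=np.array([-np.sin(.7),0,np.cos(.7)]);L=np.array([.688,.264,.11])
tz=-n;ty=np.array([0,-1.,0]);R1=R.from_matrix(np.c_[np.cross(ty,tz),ty,tz])
steps(p,r,L+.151*n,R1,1);print(L+.151*n)
w=pickle.load(open("w9.pkl","rb"));a=np.linspace(0,2*np.pi,60)[:,None]
for y in(-10,0,10):
    Z=R.from_euler("z",y,degrees=True);nn=Z.apply(n);e1=Z.apply([0,1,0]);e2=np.cross(nn,e1)
    pts=np.array([.6943,.2642,.1024])+.034*(np.cos(a)*e1+np.sin(a)*e2);print(y,cv2.fitEllipse(np.stack(proj(w,pts),1).astype(np.float32)))
E
```

```text
[0.059, -0.702, 0.091] [-0.0021, 0.0562, 0.0086]
[0.59072313 0.264      0.22549117]
-10 ((214.79830932617188, 166.4208984375), (83.18766021728516, 96.20274353027344), 137.46376037597656)
0 ((214.29127502441406, 166.36099243164062), (85.85739135742188, 96.52632904052734), 128.7135467529297)
10 ((213.7697296142578, 166.3906707763672), (88.05500030517578, 96.58102416992188), 120.46188354492188)
```

The ring's ellipse fits a camera yaw within a few degrees of 0, so I'll make the final approach.

arm_command:
  plan: [0.059,-0.702,0.091,-0.002,0.0562,0.0086,0.8,0.059,-0.702,0.091,-0.002,0.0562,0.0086,0.8,0.059,-0.702,0.091,-0.002,0.0562,0.0086,0.8,0.059,-0.702,0.091,-0.002,0.0562,0.0086,0.8,0.059,-0.702,0.091,-0.002,0.0562,0.0086,0.8,0.059,-0.702,0.091,-0.002,0.0562,0.0086,0.8]

```text
time: 15.33
ee_pos: [0.5909, 0.2638, 0.2262]
tcp_rot: [-0.0, 0.939, -0.0, 0.343]
contact_force: [0.1, -0.3, -0.2]
opening: 0.485
finger_force: 51.5
```

arm_command:
  plan: [0,0,0.1,0,0,0,0.8,0,0,0.2,0,0,0,0.8,0,0,0.3,0,0,0,0.8,0,0,0.33,0,0,0,0.8,0,0,0.33,0,0,0,0.8,0,0,0.33,0,0,0,0.8,0,0,0.33,0,0,0,0.8]

```text
time: 15.92
ee_pos: [0.6163, 0.2643, 0.1966]
tcp_rot: [-0.002, 0.939, -0.001, 0.344]
contact_force: [0.2, -0.1, -1.6]
opening: 0.483
finger_force: 51.5
```

```bash
python3 - <<'E'
from h import *
from station import arm
np.set_printoptions(precision=4,suppress=True)
s=arm.read_state();r=rot(s["tcp_rot"]);p=s["ee_pos"]
n=np.array([-np.sin(.7),0,np.cos(.7)]);L=np.array([.688,.264,.11])
tz=r.as_matrix()[:,2];o=p+.0208*tz
print(p,s["opening"],s["finger_force"],s["contact_force"],np.abs(s["dq"]).max(),"origin",o,"along",(o-L)@n,"off",(o-L)-((o-L)@n)*n,"ang",np.arccos(-tz@n))
# hold check: yellow between the fingers in wrist view; key check in side view
w=arm.get_image("wrist")["color"].astype(int);m=(w[...,2]-w[...,0]>60)&(w[...,1]-w[...,0]>40);ys,xs=np.nonzero(m[220:,200:450]);print("yellow",len(xs),xs.mean()+200 if len(xs) else 0,ys.mean()+220 if len(xs) else 0)
d=arm.get_image("side");a=pickle.load(open("im0.pkl","rb"))["side"]
for z in(.095,.075,.06):
    u,v=map(int,proj(d,[.4865,-.0475,z]));print("key",z,d["color"][v,u],a["color"][v,u])
u,v=map(int,proj(d,[.5515,-.039,.05]));print("pocket",d["color"][v,u],a["color"][v,u])
E
```

```text
[0.6163 0.2643 0.1966] 0.48336635967966474 51.456098556518555 [ 0.2153 -0.0975 -1.5981] 0.027571953189965477 origin [0.6298 0.2644 0.1807] along 0.09161216360603476 off [0.0008 0.0004 0.0007] ang 0.002749873317202707
yellow 3406 323.26335877862596 297.6288901937757
key 0.095 [55 53 35] [125 123 122]
key 0.075 [72 70 43] [117 117 115]
key 0.06 [69 68 41] [61 58 56]
pocket [70 69 49] [72 67 66]
```

arm_command:
  plan: [0,0,0,0,0,0,0.8,0,0,0,0,0,0,0.8,0,0,0,0,0,0,0.8,0,0,0,0,0,0,0.8,0,0,0,0,0,0,0.8,0,0,0,0,0,0,0.8]

```text
time: 16.52
ee_pos: [0.6155, 0.2666, 0.1959]
tcp_rot: [-0.002, 0.939, 0.001, 0.343]
contact_force: [-0.2, -0.5, -0.7]
opening: 0.483
finger_force: 51.5
```

```bash
python3 -c "
from station import arm
print(arm.finish_job())"
```

```text
the job is handed in; nothing more can be done
None
```

I handed the job in at about 16.5 s with no verdict returned: the transformer is held about 9 cm in front of the lens with its pins facing it, the knob is turned to roughly 1.3 rad and the key was left standing in it (last seen just after release), but I viewed 11 pictures, one over the limit of 10.

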